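Put up the fold-flat slide case, pack it and close its cover

TASK

Put up the fold-flat carry case by raising its three hinged walls fully upright, then put every yellow slide box inside, lying flat side by side on the case's floor, not stacked or on end, while the cover still stands well open. Last, lower the clear cover gently, without slamming it, until it rests shut on the walls. Leave the blue boxes and everything else on the bench where they are.

Things in the scene. Friction and masses are not known exactly. Their poses are not given: they have to be found in the camera images.
- case: Fold-up carry case of white plastic, fixed to the bench. Origin: centre of its underside; x from front to back, y to its left, z up (turned up to 0.15 rad). Floor 136 x 266 mm, 8 mm thick. Fixed back wall: inner face at x = +60 mm, top 69 mm above the bench, 8 mm thick. With its three hinged walls up the inside is 120 mm (x) by 250 mm (y), 60 mm deep, centred on the origin.
- cover (a joint): Angle (rad) of the clear cover hinged on the back wall: 0 = shut, level on the tops of the walls (its stop); grows as it opens; 1.75 to 1.9 at the start (leaning back), stop at 2.0. Plate with grey edges, 127 mm from hinge to free edge, 256 mm wide, 5 mm thick, 0.15 kg. Stiff hinge (0.17 N m friction): stays where it is let go, takes about 2 N at the tab.
- cover_tab (a point): Grip point of the cover's red tab, mid-thickness, 153 mm from the hinge. The tab sticks out of the cover's free edge in its plane, from 127 to 167 mm from the hinge; 30 mm wide along the hinge, 5 mm thick, at y = +60 mm of the case. Pinched lightly across its width it can turn between the fingers.
- cover_hinge (a point): Point of the cover's hinge line level with the tab (y = +60 mm of the case, x = +64 mm, 72.5 mm above the bench). The tab's grip point swings about it on a circle of 153 mm in a plane square to the case's y axis; shut, the tab points to the case's -x.
- wall_front (a joint): Angle (rad) of the front wall about its hinge along the floor's edge: 0 = flat on the bench, pointing to the case's -x; 1.571 = upright, at its stop. 0.2 to 0.5 at the start. White panel, 250 mm along the hinge, 60 mm high, 8 mm thick, 0.05 kg. Stiff hinge (0.07 N m friction): stays where it is let go.
- wall_front_tab (a point): Middle of the front wall's green tab: 30 mm long, 30 mm wide along the hinge, 4 mm thick, sticking out of the wall's free edge flush with its outer face (outward when flat, straight up when upright), at y = -60 mm of the case. It is 75 mm along the wall from the hinge and 6 mm to its outer side (below the hinge's plane when flat). Pinched lightly across its width it can turn between the fingers.
- wall_front_hinge (a point): Point on the front wall's hinge line level with its tab, 9 mm above the bench; the hinge line is the lower inner edge of the upright wall.
- wall_left (a joint): Angle (rad) of the left wall about its hinge along the floor's edge: 0 = flat on the bench, pointing to the case's +y; 1.571 = upright, at its stop. 0.2 to 0.5 at the start. White panel, 120 mm along the hinge, 60 mm high, 8 mm thick, 0.05 kg. Stiff hinge (0.07 N m friction): stays where it is let go.
- wall_left_tab (a point): Middle of the left wall's green tab: 30 mm long, 30 mm wide along the hinge, 4 mm thick, sticking out of the wall's free edge flush with its outer face (outward when flat, straight up when upright), at x = -35 mm of the case. It is 75 mm along the wall from the hinge and 6 mm to its outer side (below the hinge's plane when flat). Pinched lightly across its width it can turn between the fingers.
- wall_left_hinge (a point): Point on the left wall's hinge line level with its tab, 9 mm above the bench; the hinge line is the lower inner edge of the upright wall.
- wall_right (a joint): Angle (rad) of the right wall about its hinge along the floor's edge: 0 = flat on the bench, pointing to the case's -y; 1.571 = upright, at its stop. 0.2 to 0.5 at the start. White panel, 120 mm along the hinge, 60 mm high, 8 mm thick, 0.05 kg. Stiff hinge (0.07 N m friction): stays where it is let go.
- wall_right_tab (a point): Middle of the right wall's green tab: 30 mm long, 30 mm wide along the hinge, 4 mm thick, sticking out of the wall's free edge flush with its outer face (outward when flat, straight up when upright), at x = -35 mm of the case. It is 75 mm along the wall from the hinge and 6 mm to its outer side (below the hinge's plane when flat). Pinched lightly across its width it can turn between the fingers.
- wall_right_hinge (a point): Point on the right wall's hinge line level with its tab, 9 mm above the bench; the hinge line is the lower inner edge of the upright wall.
- box1: Yellow plastic slide box, 80 x 36 x 40 mm (x, y, z of its own frame), with a thin grey seam, about 0.08 kg, loose on the bench beside the case at the start, standing on its 80 x 36 mm face. Origin: the middle of the box, 20 mm above its underside; x along its length. Between two and four of the yellow boxes are present; absent ones read None.
- box2: Yellow plastic slide box, 80 x 36 x 40 mm (x, y, z of its own frame), with a thin grey seam, about 0.08 kg, loose on the bench beside the case at the start, standing on its 80 x 36 mm face. Origin: the middle of the box, 20 mm above its underside; x along its length. Between two and four of the yellow boxes are present; absent ones read None.
- box3: Yellow plastic slide box, 80 x 36 x 40 mm (x, y, z of its own frame), with a thin grey seam, about 0.08 kg, loose on the bench beside the case at the start, standing on its 80 x 36 mm face. Origin: the middle of the box, 20 mm above its underside; x along its length. Between two and four of the yellow boxes are present; absent ones read None.
- box4: Yellow plastic slide box, 80 x 36 x 40 mm (x, y, z of its own frame), with a thin grey seam, about 0.08 kg, loose on the bench beside the case at the start, standing on its 80 x 36 mm face. Origin: the middle of the box, 20 mm above its underside; x along its length. Between two and four of the yellow boxes are present; absent ones read None.
- blue1: Blue slide box of the same 80 x 36 x 40 mm make; not for this case, leave it alone. Origin: its middle.
- blue2: A second blue slide box, the same; leave it alone.
- beaker: Glass beaker, 70 mm across, 85 mm high; leave it alone. Origin: centre of its underside.
- brush: Cleaning brush lying on the bench, 180 mm long; leave it alone.
- reagent: Amber reagent bottle, 62 mm across, 90 mm high; leave it alone. Origin: centre of its underside.
- mug: Blue mug, 76 mm across, 85 mm high; leave it alone. Origin: centre of its underside.
Things that resemble listed ones, but are neither listed nor needed, are in the scene too. Leave any red or turquoise look-alike of the box3 alone.

How it is judged (in metres and radians):
On the way, in this order (a step that is already met when the one before it is completed fails the run):
1. all three hinged walls stand upright (value of joint each of wall_front, wall_left, wall_right above 1.45 rad), for 0.2 s.
2. every yellow box lies flat on the floor of the case, walls still up, cover still well open (all of step 1 and x of box1 in the frame of case between -0.06 and 0.06 m and y of box1 in the frame of case between -0.125 and 0.125 m and z of box1 in the frame of case between 0.015 and 0.038 m and linear speed of each of box1, box2, box3, box4 below 0.05 m/s and x of box2 in the frame of case between -0.06 and 0.06 m and y of box2 in the frame of case between -0.125 and 0.125 m and z of box2 in the frame of case between 0.015 and 0.038 m and x of box3 in the frame of case between -0.06 and 0.06 m and y of box3 in the frame of case between -0.125 and 0.125 m and z of box3 in the frame of case between 0.015 and 0.038 m and x of box4 in the frame of case between -0.06 and 0.06 m and y of box4 in the frame of case between -0.125 and 0.125 m and z of box4 in the frame of case between 0.015 and 0.038 m and value of joint cover above 0.7 rad), for 0.2 s.
3. the cover is shut on the walls (value of joint cover below 0.06 rad), for 0.2 s.
At the end, for the whole second after the job is handed in: All three hinged walls within 0.12 rad of upright, the middle of every yellow box inside the case and less than 38 mm above the case's underside (flat on the floor, not stacked or on end) and at rest, the cover within 0.06 rad of shut (all of step 1 and x of box1 in the frame of case between -0.06 and 0.06 m and y of box1 in the frame of case between -0.125 and 0.125 m and z of box1 in the frame of case between 0.015 and 0.038 m and linear speed of each of box1, box2, box3, box4 below 0.05 m/s and x of box2 in the frame of case between -0.06 and 0.06 m and y of box2 in the frame of case between -0.125 and 0.125 m and z of box2 in the frame of case between 0.015 and 0.038 m and x of box3 in the frame of case between -0.06 and 0.06 m and y of box3 in the frame of case between -0.125 and 0.125 m and z of box3 in the frame of case between 0.015 and 0.038 m and x of box4 in the frame of case between -0.06 and 0.06 m and y of box4 in the frame of case between -0.125 and 0.125 m and z of box4 in the frame of case between 0.015 and 0.038 m and value of joint cover below 0.06 rad); the robot touches nothing.
It fails at once if the cover slams: it moves faster than 1.2 rad/s in the last 0.35 rad before it is shut (value of joint cover below 0.35 rad and velocity of joint cover below -1.2 rad/s).
It fails at once if a blue box or another bystander is moved more than 50 mm (distance of any of blue1, blue2, beaker, brush, reagent, mug from where it was at the start of the episode above 0.05 m).
Of box1, box2, box3, box4 only 2 to 4 are there at a start; the rules pass over those that are not, and their reading is None.
At some moment in a run one of box1, box2, box3, box4 may be knocked a few centimetres aside while the robot is not near it.
Once in a run the grip may slacken for a moment while it holds something.
It also fails if it takes over 210 s, if anything falls off the work surface, if the arm or the gripper's body presses on something with over 40 N, if the wrist force passes 120 N, or if a joint passes its speed limit or range.

ROBOT

A 6-joint arm with a two-finger parallel gripper is mounted at the origin on the work surface. World frame = base frame: x ahead of the robot, y to its left, z up, the work surface at z = 0. Lengths are in mm, angles in rad, forces in N, time in s.
With the tool pointing down it reaches from about 400 to 925 mm from the base axis. Payload 12.5 kg.
Tool frame: the origin (TCP) lies on the centre line of the jaws, within the pads' length; the fingertips stand 17 mm ahead of it and the grasp point (between the pads) lies 2 mm behind it; z points along the fingers, y is the line along which they close (so a half turn about z gives the same grasp; the last joint's range is limited). The gripper opens to 95 mm and grips with 3 to 60 N. Pads are 20 mm wide; open, the fingers measure 119 mm over their backs; the gripper's body (75 mm by 180 mm) begins 59 mm behind the grasp point.
Start: joints at [-1.439, 0.491, 1.559, -0, 1.092, -0.106], TCP at [147.25, -607.423, 231.661] pointing down, gripper open.
Joint ranges: [-3.1, 3.1], [-0.84, 2.19], [0.05, 2.79], [-1.13, 4.28], [0.06, 2.93], [-2.69, 2.69]. Speed limits (rad/s): [2.22, 2.22, 2.79, 3.14, 3.14, 3.14].

INTERFACE

Orientations are given as [roll, pitch, yaw] about the fixed x, y, z axes, in that order (R = Rz(yaw) Ry(pitch) Rx(roll)).
In Python, from cell import env gives the robot as it stands.
- The arm moves only by the tool drive_tool, never from a script. Its argument "deltas" is text: rows parted by semicolons, each of 4 numbers parted by spaces: the shift along the world's x, y, z normalised to -1 to 1, where 1 is 100 mm, then the turn about the world's z normalised to -1 to 1, where 1 is 180 degrees. A call has 1 to 10 rows; each row shifts and turns the commanded pose from where the row before left it; what a row does not reach is not made up. A row lasts 1/12 s, in which the tool goes at most 41.7 mm and 7.16 degrees, less where a joint would pass 70% of its speed; a pose out of reach is approached as far as the arm can. A call with a number of a shift or a turn outside -1 to 1 is refused whole. A call with a gripper value outside its range is refused whole. "gripper" is the closure, from 0 (fully open) to 1 (shut), set as the call begins (left out, the last holds). The fingers move at their own pace and stop on an object; the grip force is fixed at half the most. Time passes only in rows, so rows that do not move let the fingers close. It gives the time, the measured TCP pose, the force, the opening and the grip force at its end, in the units of the state.
- env.state(): the state, without advancing time (a new reading comes with each control period).
- env.read_camera(name): name is "scene" or "side" or "wrist"; returns (picture, depth): 420x560x3 uint8, red, green, blue; 420x560 float32, mm along the optical axis (not along the pixel's ray), 0 where there is no reading.
- env.camera_params(name): a dict with "mtx" (3x3 intrinsics, pixels), "k1" (the pictures are not rectified: a ray, as slopes to the right and down, at radius r is drawn at 1 + k1 r^2 times it, then the intrinsics apply), "camera_from_world" (4x4, takes a point from world to camera coordinates); the wrist camera has in their place "mount" (4x4, takes a point from camera to tool coordinates, whose origin is the TCP and whose axes are the flange's). Camera axes: x right, y down, z forward; pixel columns grow to the right and rows downward; lengths in mm; the calibration is good to about 2 mm. A picture is of the moment at which its call begins: read the wrist's pose just before it. camera_params takes no time and is no camera call.
- env.job_done(): hands the job in; it is judged then, once.
The state is a dict: "t": time; "joints": joint angles; "qvel": joint speeds; "tau": joint torques, N m; "eef_pos": TCP position; "tcp_rot": TCP orientation; "ft_force": force on the tool from outside, world axes, zero at the start; "moment": the same for the moment, N m; "opening": opening from 0.0 (shut) to 1.0 (fully open); "grip_force": force on a finger pad.
Only numpy, scipy, OpenCV 4.12 (cv2) and the standard library are available. Lean on these libraries where they do the work, as an engineer would, in place of code of your own. Each camera call takes 0.05 s, during which the arm holds its last target. There are 200 camera calls.

## Working session

There is one attempt and no reset: what is moved stays moved. The work goes in short steps, Python scripts to look and compute and a tool call to move; the robot and the scene stay as the last step left them, time stands still between calls to the robot, and variables do not carry over. Pictures are saved under pics/ and viewed, at most 14 in all, crops included, and the job is handed in when it is done.

Besides the shell and the picture viewer there is one more tool, called after "Request:" as name(argument=value, ...) on one line, values as JSON. drive_tool: Moves the arm, as the interface text tells. Its arguments: {"type":"object","properties":{"deltas":{"type":"string"},"gripper":{"type":"number"}},"required":["deltas"]}

```bash
mkdir -p pics; cat > h.py <<'E'
import numpy as np, cv2
from cell import env
def cam(n):
    s=env.state(); im,d=env.read_camera(n); p=env.camera_params(n)
    if n=="wrist":
        from scipy.spatial.transform import Rotation as R
        T=np.eye(4); T[:3,:3]=R.from_euler('xyz',s["tcp_rot"]).as_matrix(); T[:3,3]=s["eef_pos"]
        wc=T@np.array(p["mount"])
    else: wc=np.linalg.inv(np.array(p["camera_from_world"]))
    return im,d,np.array(p["mtx"]),p["k1"],wc
def rays(uv,K,k1):
    return cv2.undistortPoints(np.array(uv,float).reshape(-1,1,2),K,np.array([k1,0,0,0,0])).reshape(-1,2)
def world(c,uv):  # by depth
    im,d,K,k1,wc=c; uv=np.array(uv,float).reshape(-1,2)
    r=rays(uv,K,k1); z=d[uv[:,1].astype(int),uv[:,0].astype(int)]
    P=np.c_[r*z[:,None],z,np.ones(len(z))]; return (P@wc.T)[:,:3]
def plane(c,uv,h):
    im,d,K,k1,wc=c; r=rays(uv,K,k1)
    D=np.c_[r,np.ones(len(r))]@wc[:3,:3].T; o=wc[:3,3]
    return o+D*((h-o[2])/D[:,2])[:,None]
def cloud(c):
    h,w=c[1].shape; v,u=np.mgrid[:h,:w]; return world(c,np.c_[u.ravel(),v.ravel()]).reshape(h,w,3)
def save(im,n): cv2.imwrite("pics/"+n,im[:,:,::-1])
E
python3 - <<'E'
from h import *
s=env.state(); print(s)
for n in("scene","side"):
    c=cam(n); save(c[0],n+"0.png"); print(n,c[4].round(2).tolist())
    np.savez("/tmp/"+n,im=c[0],d=c[1],K=c[2],k1=c[3],wc=c[4])
print(env.camera_params("wrist"))
E
```

```text
{'t': 0.0, 'joints': array([-1.43862362e+00,  4.91533828e-01,  1.55943254e+00, -1.40079654e-05,
        1.09169756e+00, -1.05619508e-01]), 'qvel': array([ 8.90584397e-04, -1.46879897e-04,  1.88042449e-04, -6.03415452e-06,
       -1.85102219e-03,  2.20222431e-03]), 'tau': array([-3.92396003e-03, -6.12647438e+01, -2.58180696e+01,  6.90919929e-02,
        4.82215849e-02, -8.67824519e-05]), 'eef_pos': array([ 147.20175737, -607.19406466,  231.0835478 ]), 'tcp_rot': array([-3.14052604e+00, -1.00582634e-04,  2.37798623e-01]), 'ft_force': array([ 0.40910018, -0.9614311 , -0.00198116]), 'moment': array([ 0.00728163, -0.01484177, -0.06078285]), 'grip_force': 0.0, 'opening': 0.9976679484716398}
scene [[0.46, 0.67, -0.58, 1355.24], [0.89, -0.33, 0.32, -381.21], [0.02, -0.66, -0.75, 1131.16], [0.0, 0.0, 0.0, 1.0]]
side [[-0.68, -0.43, 0.59, -430.14], [-0.73, 0.43, -0.53, 919.54], [-0.02, -0.79, -0.61, 1055.72], [0.0, 0.0, 0.0, 1.0]]
{'mtx': array([[311.85904176,   0.        , 277.04907257],
       [  0.        , 311.85904176, 204.55002004],
       [  0.        ,   0.        ,   1.        ]]), 'k1': -0.06917893111381948, 'mount': array([[-1.93096237e-04, -9.57266584e-01, -2.89206932e-01,
         8.20735182e+01],
       [ 9.99999536e-01, -4.57832137e-04,  8.47736451e-04,
         7.45776938e-03],
       [-9.43918005e-04, -2.89206634e-01,  9.57266228e-01,
        -1.51845881e+02],
       [ 0.00000000e+00,  0.00000000e+00,  0.00000000e+00,
         1.00000000e+00]])}
```

View pics/scene0.png

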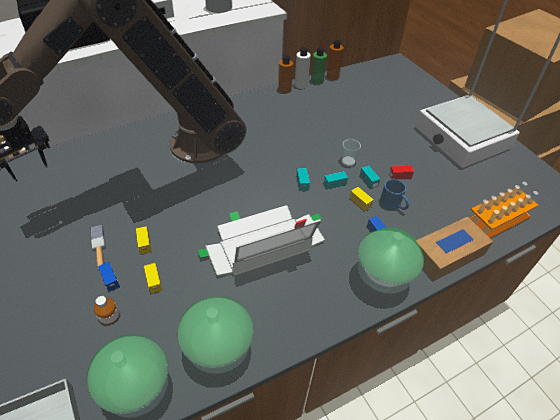

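View pics/side0.png

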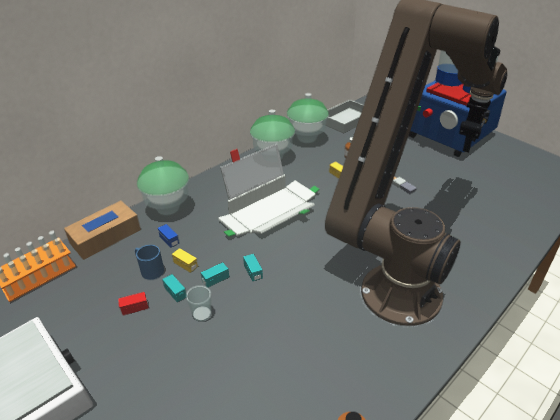

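Scene view: yellow boxes are at (143,239), (152,277) and (361,198). Possible confusions are blue at (108,276) and (377,225), turquoise at (303,178), (336,180) and (370,175), and red at (402,172); only the three yellow ones match the description. The case is near (265,240), with green tabs at (235,216), (204,254) and (316,218) and the red cover tab at (300,223). The side view agrees: yellow at (185,259) and (337,170), cover tab at (235,156).

```bash
cat >> h.py <<'E'
HS={"yellow":((22,120,90),(33,255,255)),"green":((50,150,60),(75,255,255)),"red":((0,170,90),(6,255,255)),"blue":((108,150,60),(125,255,255)),"white":((0,0,200),(180,30,255))}
def blobs(c,col,mn=15):
    m=cv2.inRange(cv2.cvtColor(c[0],cv2.COLOR_RGB2HSV),*HS[col])
    n,l,st,ce=cv2.connectedComponentsWithStats(m)
    return [(st[i,4],ce[i],l==i) for i in range(1,n) if st[i,4]>=mn]
E
python3 - <<'E'
from h import *
for n in("scene","side"):
    z=np.load(f"/tmp/{n}.npz"); c=[z[k] for k in("im","d","K","k1","wc")]; c[3]=float(c[3]); C=cloud(c)
    for col in("yellow","green","red","blue"):
        for a,ce,m in blobs(c,col):
            P=C[m]; P=P[(c[1][m]>0)]
            if len(P)==0 or a>3000: continue
            md=np.median(P,0)
            if md[2]>300 or md[0]<0: continue
            t=P[P[:,2]>np.percentile(P[:,2],95)-6][:,:2].astype(np.float32)
            print(n,col,a,ce.round(),md.round(),"top",P[:,2].max().round(),[np.round(x,1) for x in cv2.minAreaRect(t)])
E
```

```text
scene yellow 300 [361. 198.] [574. 389.  38.] top 46.0 [array([570., 396.]), array([79.3, 39.9]), np.float64(11.4)]
scene yellow 280 [143. 239.] [ 419. -349.   39.] top 48.0 [array([ 408.7, -348.6]), array([35.7, 83.8]), np.float64(80.7)]
scene yellow 334 [152. 277.] [ 574. -364.   39.] top 47.0 [array([ 566.6, -363.4]), array([35.8, 78.3]), np.float64(83.5)]
scene green 60 [234. 216.] [460. -47.  40.] top 48.0 [array([456.8, -46.4]), array([22.7, 19.3]), np.float64(80.7)]
scene green 38 [315. 217.] [572. 206.  20.] top 25.0 [array([572. , 206.8]), array([22.6, 24.6]), np.float64(79.3)]
scene green 64 [203. 253.] [ 543. -192.   22.] top 29.0 [array([ 543.3, -193.9]), array([23.3, 31.9]), np.float64(89.0)]
scene red 129 [402. 169.] [523. 616.  39.] top 45.0 [array([523.6, 617.8]), array([79.3, 36.1]), np.float64(69.2)]
scene red 15 [301. 221.] [713.  54. 229.] top 233.0 [array([713.5,  53.5]), array([25. ,  4.7]), np.float64(85.6)]
scene blue 122 [377. 223.] [699. 370.  40.] top 46.0 [array([698. , 368.5]), array([35.5, 51. ]), np.float64(85.7)]
scene blue 382 [454. 241.] [891. 526.  
[... 923 characters left out ...]
45. 108.] [ 407. -844.  217.] top 323.0 [array([ 460.2, -967.6]), array([92.8, 35.5]), np.float64(8.7)]
side blue 31 [466.  89.] [ 345. -961.  272.] top 285.0 [array([ 345.1, -957.4]), array([ 8.2, 23.5]), np.float64(87.0)]
side blue 365 [493. 114.] [  248. -1085.   142.] top 442.0 [array([ 189.3, -882.4]), array([ 45.2, 617.3]), np.float64(15.9)]
side blue 25 [420. 125.] [ 476. -839.   90.] top 114.0 [array([ 475.4, -840.2]), array([14.8,  4. ]), np.float64(8.0)]
side blue 229 [100. 221.] [887. 533.  70.] top 77.0 [array([887.5, 529.8]), array([111.8,  46.4]), np.float64(89.6)]
side blue 164 [167. 232.] [703. 371.  38.] top 44.0 [array([704.9, 370.8]), array([35.6, 80.2]), np.float64(86.6)]
```

Request:
drive_tool(deltas="0.2 0.35 0.04 -0.006; 0.2 0.35 0.04 -0.006; 0.2 0.35 0.04 -0.006; 0.2 0.35 0.04 -0.006; 0.2 0.35 0.04 -0.006; 0.2 0.35 0.04 -0.006; 0.2 0.35 0.04 -0.006; 0.2 0.35 0.04 -0.006; 0.2 0.35 0.04 -0.006; 0.2 0.35 0.04 -0.006", gripper=0.5)

```text
t: 0.93
eef_pos: [347.6, -255.5, 271.8]
tcp_rot: [-3.142, 0.0, 0.048]
ft_force: [1.0, -0.6, 0.4]
opening: 0.498
grip_force: 0.0
```

Request:
drive_tool(deltas="0.2 0.35 0.04 -0.006; 0.2 0.35 0.04 -0.006; 0.2 0.35 0.04 -0.006; 0.2 0.35 0.04 -0.006; 0.2 0.35 0.04 -0.006; 0.2 0.35 0.04 -0.006; 0 0 0 0;0 0 0 0")

```text
t: 1.6
eef_pos: [467.6, -45.7, 295.4]
tcp_rot: [3.142, 0.001, -0.06]
ft_force: [0.1, -0.4, 0.8]
opening: 0.497
grip_force: 0.0
```

```bash
python3 - <<'E'
from h import *
s=env.state();print(s["t"],s["eef_pos"],s["tcp_rot"],s["opening"])
c=cam("wrist"); save(c[0],"w1.png"); C=cloud(c)
for col in("yellow","green","red","blue"):
    for a,ce,m in blobs(c,col,40):
        P=C[m]; P=P[c[1][m]>0]
        if len(P): print(col,a,ce.round(),np.median(P,0).round(),P.min(0).round(),P.max(0).round(),[np.round(x,2) for x in cv2.minAreaRect(P[:,:2].astype(np.float32))])
E
```

```text
1.6 [467.62620778 -45.69957344 295.40111769] [ 3.14155169e+00  5.23326400e-04 -5.97016056e-02] 0.4968690082171118
yellow 1828 [515.  90.] [ 563. -361.   39.] [ 519. -418.   -3.] [ 606. -341.   42.] [array([ 565.1 , -379.38]), array([69.66, 88.47]), np.float64(83.05)]
yellow 208 [472. 190.] [ 423. -334.   10.] [ 399. -341.   -0.] [ 449. -328.   25.] [array([ 423.75, -333.95]), array([ 3.5 , 51.09]), np.float64(78.78)]
yellow 1489 [490. 204.] [ 409. -345.   39.] [ 348. -402.   -2.] [ 449. -324.   42.] [array([ 397.92, -363.15]), array([70.35, 92.33]), np.float64(79.69)]
yellow 88 [465. 215.] [ 385. -327.   10.] [ 372. -329.    0.] [ 396. -324.   26.] [array([ 383.81, -326.57]), array([ 3.5 , 24.34]), np.float64(82.48)]
```

View pics/w1.png

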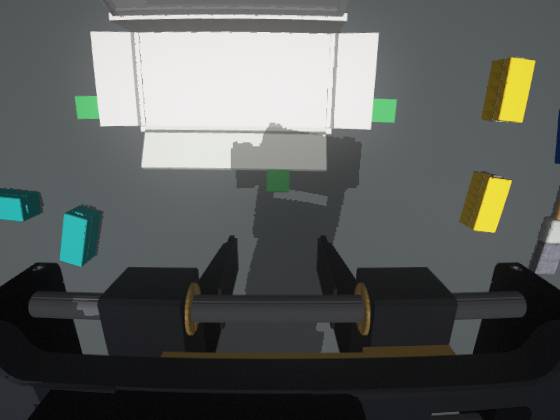

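The wrist view shows the case head-on: green tabs at (87,107) left, (384,110) right and (278,181) front. Two clear yellow boxes with seams are at (510,90) and (486,202), so the choice is confirmed.

```bash
sed -i 's/"green":((50,150,60),(75,255,255))/"green":((55,150,40),(85,255,255))/' h.py
python3 - <<'E'
from h import *
c=cam("wrist"); C=cloud(c)
for a,ce,m in blobs(c,"green",40):
    P=C[m]; P=P[c[1][m]>0]; print(a,ce.round(),P.mean(0).round(1),P.min(0).round(),P.max(0).round())
for uv in [(100,40),(105,120),(130,40),(370,40),(370,120),(340,40),(150,150),(320,150),(150,165),(320,165),(155,137),(315,137)]:
    print(uv,world(c,[uv]).round(1)[0])
E
```

```text
(100, 40) [655.1 170.4  17.1]
(105, 120) [554.1 182.4  17.7]
(130, 40) [652.6 133.1  10.6]
(370, 40) [ 629.7 -175.1   19.5]
(370, 120) [ 530.2 -176.3   17.9]
(340, 40) [ 633.1 -138.7   10.4]
(150, 150) [509.6 123.6  24.1]
(320, 150) [ 494.5 -107.1   24.1]
(150, 165) [490.4 123.6  32.7]
(320, 165) [ 475.5 -105.5   32.2]
(155, 137) [525.9 117.3  15.1]
(315, 137) [ 511.3 -102.1   13.3]
```

```bash
python3 - <<'E'
from h import *
c=cam("wrist"); H=cv2.cvtColor(c[0],cv2.COLOR_RGB2HSV)
for u,v in [(87,107),(384,110),(278,181)]:
    m=np.zeros(H.shape[:2],bool); m[v-14:v+15,u-16:u+17]=1
    print(H[v,u]); m&=(abs(H[:,:,0].astype(int)-H[v,u,0])<8)&(H[:,:,1]>120)
    P=cloud(c)[m]; print(m.sum(),np.argwhere(m).mean(0).round(1),P.mean(0).round(1),P.min(0).round(),P.max(0).round())
E
```

```text
[ 67 127 197]
455 [107.3  84.8] [573.3 205.5  19.7] [549. -53.  14.] [588. 220. 447.]
[ 67 124 201]
479 [109.3 382.4] [ 542.9 -192.4   22.3] [ 528. -206.   17.] [558. -53. 447.]
[ 66 118 102]
167 [186.2 277.2] [452.  -47.3  42.3] [447. -60.  37.] [460. -32.  46.]
```

Request:
drive_tool(deltas="-0.02 0 -0.4 -0.003; -0.02 0 -0.4 0; -0.02 0 -0.4 0; -0.02 0 -0.4 0; -0.02 0 -0.4 0; -0.01 -0.01 -0.4 0; 0 0 -0.17 0; 0 0 0 0")

```text
t: 2.42
eef_pos: [454.2, -49.5, 35.6]
tcp_rot: [-3.141, 0.006, -0.076]
ft_force: [-0.6, 0.0, 0.5]
opening: 0.5
grip_force: 0.0
```

Request:
drive_tool(deltas="0 0 0 0; 0 0 0 0; 0 0 0 0; 0 0 0 0; 0 0 0 0", gripper=1)

```text
t: 2.83
eef_pos: [457.0, -46.4, 40.2]
tcp_rot: [-3.14, -0.003, -0.075]
ft_force: [7.7, 33.5, -3.2]
opening: 0.312
grip_force: 30.0
```

Request:
drive_tool(deltas="0.025 0 0.05 0; 0.025 0 0.045 0; 0.035 -0.005 0.045 0; 0.035 -0.005 0.045 0; 0.04 0 0.04 0; 0.04 -0.005 0.04 0; 0.045 0 0.035 0; 0.045 -0.005 0.035 0; 0 0 0 0")

```text
t: 3.58
eef_pos: [483.3, -48.2, 73.5]
tcp_rot: [-3.139, 0.004, -0.073]
ft_force: [-6.5, 21.7, 2.5]
opening: 0.31
grip_force: 35.3
```

Request:
drive_tool(deltas="0.045 -0.005 0.025 0; 0.045 0 0.025 0; 0.045 -0.005 0.02 0; 0.045 0 0.015 0; 0.05 -0.005 0.01 0; 0.05 0 0.01 0; 0.05 -0.005 0.01 0; 0.05 0 0 0; 0.03 0 0 0; 0 0 0 0")

```text
t: 4.42
eef_pos: [511.9, -50.1, 83.8]
tcp_rot: [-3.139, 0.033, -0.071]
ft_force: [-64.9, -0.2, 35.5]
opening: 0.27
grip_force: 51.2
```

Request:
drive_tool(deltas="-0.05 0 0 0; 0 0 0 0")

```text
t: 4.58
eef_pos: [511.2, -50.1, 83.9]
tcp_rot: [-3.139, 0.021, -0.072]
ft_force: [-40.9, 7.9, 16.7]
opening: 0.272
grip_force: 44.7
```

Request:
drive_tool(deltas="0 0 0 0; 0 0 0 0; 0 0 0 0; 0 0 0.2 0;0 0 0.4 0;0 0 0.4 0; 0 0 0.4 0; 0 0 0.4 0; 0 0 0.2 0", gripper=0.5)

```text
t: 5.33
eef_pos: [521.5, -52.6, 290.5]
tcp_rot: [3.14, -0.008, -0.073]
ft_force: [0.0, 0.3, 0.2]
opening: 0.5
grip_force: 0.0
```

```bash
python3 - <<'E'
from h import *
s=env.state();print(s["t"],s["eef_pos"],s["tcp_rot"],s["opening"])
c=cam("wrist"); save(c[0],"w2.png"); np.save("/tmp/C.npy",cloud(c))
E
```

```text
5.3333 [521.54617058 -52.55231025 290.52839115] [ 3.14020416 -0.00846315 -0.07318183] 0.5004704468919037
```

View pics/w2.png

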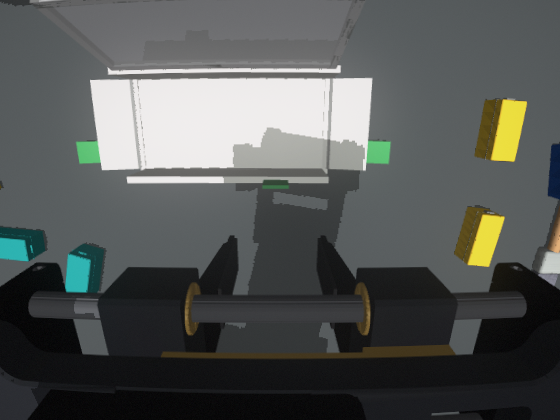

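The front wall now stands, its top edge a thin line along row 180 with the tab at (276,184). The left and right tabs are at (88,152) and (378,152).

```bash
python3 - <<'E'
import numpy as np
C=np.load("/tmp/C.npy")
for u,v in [(140,180),(210,180),(320,180),(210,178),(210,182),(276,183),(276,185),(88,152),(82,152),(378,152),(384,152),(120,71),(220,71),(330,71)]: print((u,v),C[v,u].round(1))
for x in (88,378): print(C[145:160,x-8:x+8].reshape(-1,3).mean(0))
E
```

```text
(140, 180) [536.5 117.2  66. ]
(210, 180) [530.1  28.8  68.1]
(320, 180) [ 520.  -105.9   67.8]
(210, 178) [532.7  28.2  69.2]
(210, 182) [527.8  28.9  69. ]
(276, 183) [524.5 -52.1  87.6]
(276, 185) [524.7 -52.1  98.9]
(88, 152) [573.4 205.6  19.2]
(82, 152) [574.2 215.   18.4]
(378, 152) [ 542.8 -192.3   20.7]
(384, 152) [ 542.7 -199.5   23.7]
(120, 71) [664.9 116.9  67.5]
(220, 71) [653.9   1.6  68.7]
(330, 71) [ 644.8 -122.    69. ]
[573.46510879 206.54913614  18.95572465]
[ 543.13216737 -190.91634595   22.8802378 ]
```

Request:
drive_tool(deltas="0.04 0.2 -0.07 0.0385; 0.04 0.2 -0.07 0.0385; 0.04 0.2 -0.07 0.0385; 0.04 0.2 -0.07 0.0385; 0.04 0.2 -0.07 0.0385; 0.04 0.2 -0.07 0.0385; 0.04 0.2 -0.07 0.0385; 0.04 0.2 -0.07 0.0385; 0.04 0.2 -0.07 0.0385; 0.04 0.2 -0.07 0.0385")

```text
t: 6.22
eef_pos: [561.2, 148.5, 215.0]
tcp_rot: [3.14, -0.001, 1.142]
ft_force: [0.7, -0.4, 0.3]
opening: 0.501
grip_force: 0.0
```

Request:
drive_tool(deltas="0.04 0.2 -0.07 0.0385; 0.04 0.2 -0.07 0.0385; 0.04 0.2 -0.07 0.0385; 0 0 -0.3 0; 0 0 -0.3 0; 0 0 -0.3 0; 0 0 -0.3 0; 0 0 -0.3 0; 0 0 0 0; 0 0 0 0")

```text
t: 7.05
eef_pos: [573.1, 207.4, 43.3]
tcp_rot: [-3.141, 0.0, 1.499]
ft_force: [0.6, 0.3, 1.0]
opening: 0.503
grip_force: 0.0
```

Request:
drive_tool(deltas="0 0 -0.12 0; 0 0 -0.11 0; 0 0 0 0")

```text
t: 7.3
eef_pos: [573.0, 207.4, 19.1]
tcp_rot: [-3.141, 0.0, 1.499]
ft_force: [-0.2, 0.1, -0.4]
opening: 0.498
grip_force: 0.0
```

Request:
drive_tool(deltas="0 0 0 0; 0 0 0 0; 0 0 0 0; 0 0 0 0; 0 0 0 0", gripper=1)

```text
t: 7.72
eef_pos: [573.4, 207.6, 20.1]
tcp_rot: [3.141, -0.0, 1.499]
ft_force: [-0.0, -0.6, 1.6]
opening: 0.307
grip_force: 30.0
```

Request:
drive_tool(deltas="0 -0.015 0.08 0; 0 -0.02 0.075 0; 0 -0.03 0.07 0; -0.005 -0.03 0.065 0; 0 -0.045 0.06 0; -0.005 -0.045 0.06 0; -0.005 -0.055 0.05 0; -0.005 -0.055 0.05 0; 0 0 0 0")

```text
t: 8.47
eef_pos: [571.1, 177.8, 72.0]
tcp_rot: [3.141, -0.001, 1.498]
ft_force: [-3.3, 5.7, 1.9]
opening: 0.312
grip_force: 34.3
```

Request:
drive_tool(deltas="-0.005 -0.06 0.04 0; -0.005 -0.065 0.035 0; -0.005 -0.07 0.03 0; -0.005 -0.07 0.025 0; -0.005 -0.065 0.01 0; -0.005 -0.065 0.01 0; 0 0 0 0")

```text
t: 9.05
eef_pos: [568.9, 145.8, 85.7]
tcp_rot: [3.138, -0.011, 1.496]
ft_force: [4.2, 62.8, -16.2]
opening: 0.278
grip_force: 105.1
```

Request:
drive_tool(deltas="0 0.03 0 0; 0 0 0 0")

```text
t: 9.22
eef_pos: [568.8, 147.1, 85.7]
tcp_rot: [3.139, -0.007, 1.499]
ft_force: [5.0, 46.1, -13.7]
opening: 0.278
grip_force: 70.4
```

Request:
drive_tool(deltas="0 0 0 0; 0 0 0 0; 0 0 0 0; 0 0 0.2 0;0 0 0.4 0;0 0 0.4 0; 0 0 0.4 0; 0 0 0.4 0; 0 0 0 0", gripper=0.5)

```text
t: 9.97
eef_pos: [570.3, 141.3, 274.0]
tcp_rot: [3.13, -0.002, 1.499]
ft_force: [0.4, 0.8, -0.0]
opening: 0.496
grip_force: 0.0
```

```bash
python3 - <<'E'
from h import *
s=env.state();print(s["t"],s["eef_pos"],s["tcp_rot"],s["opening"])
c=cam("wrist"); save(c[0],"w3.png"); C=cloud(c)
m=(C[:,:,2]>40)&(C[:,:,2]<110)&(c[1]>0)&(C[:,:,1]>110)&(C[:,:,0]<655)&(C[:,:,0]>530)&(C[:,:,1]<200)
P=C[m]
for lo,hi in((40,55),(55,66),(66,74),(80,104)):
    Q=P[(P[:,2]>lo)&(P[:,2]<hi)]; yp=Q[:,1]*.9973+Q[:,0]*.074-47.9
    if len(Q): print(lo,len(Q),yp.min(),yp.max(),np.median(yp))
E
```

```text
9.9667 [570.25932843 141.27788968 273.95386048] [ 3.12972598e+00 -1.94355507e-03  1.49874729e+00] 0.4958502946615768
40 245 102.30763863191706 133.8118177506824 133.13016522032794
55 217 107.61788407005957 133.67730069082617 133.157554786992
66 629 101.874392682619 133.861375271442 128.5215841292881
80 192 129.76528451371726 133.85930439028047 133.21323558527746
```

Request:
drive_tool(deltas="-0.03 -0.333 -0.08 0; -0.03 -0.333 -0.08 0; -0.03 -0.333 -0.08 0; -0.03 -0.333 -0.08 0; -0.03 -0.333 -0.08 0; -0.03 -0.333 -0.08 0; -0.03 -0.333 -0.08 0; -0.03 -0.333 -0.08 0; -0.02 -0.333 -0.08 0; -0.02 -0.333 -0.08 0")

```text
t: 10.85
eef_pos: [539.1, -193.2, 184.4]
tcp_rot: [-3.14, -0.0, 1.499]
ft_force: [1.5, -0.5, -0.0]
opening: 0.505
grip_force: 0.0
```

Request:
drive_tool(deltas="0 0 -0.3 0; 0 0 -0.3 0; 0 0 -0.3 0; 0 0 -0.3 0; 0 0 -0.3 0; 0 0 -0.1 0; 0 0 -0.1 0; 0 0 0 0; 0 0 0 0")

```text
t: 11.6
eef_pos: [539.1, -191.2, 17.3]
tcp_rot: [-3.14, -0.0, 1.499]
ft_force: [-9.6, 2.8, 14.6]
opening: 0.502
grip_force: 7.3
```

Request:
drive_tool(deltas="0.03 0 0.04 0; 0 0 0 0; 0 0 0 0")

```text
t: 11.85
eef_pos: [543.7, -191.7, 20.4]
tcp_rot: [3.14, 0.001, 1.499]
ft_force: [-0.7, -0.3, 0.5]
opening: 0.499
grip_force: 0.0
```

Request:
drive_tool(deltas="0 0 0 0; 0 0 0 0; 0 0 0 0; 0 0 0 0; 0 0 0 0", gripper=1)

```text
t: 12.27
eef_pos: [543.0, -191.4, 19.5]
tcp_rot: [-3.141, -0.0, 1.499]
ft_force: [-1.2, -1.2, 0.2]
opening: 0.312
grip_force: 30.0
```

Request:
drive_tool(deltas="0 0.015 0.065 0; 0 0.02 0.065 0; 0 0.03 0.07 0; 0.005 0.03 0.065 0; 0 0.045 0.06 0; 0.005 0.045 0.06 0; 0.005 0.055 0.05 0; 0.005 0.055 0.05 0; 0 0 0 0")

```text
t: 13.02
eef_pos: [545.3, -161.2, 69.3]
tcp_rot: [3.141, 0.001, 1.5]
ft_force: [-2.5, -3.6, -0.1]
opening: 0.31
grip_force: 34.1
```

Request:
drive_tool(deltas="0.005 0.06 0.04 0; 0.005 0.065 0.035 0; 0.005 0.07 0.03 0; 0.005 0.07 0.025 0; 0.005 0.065 0.01 0; 0.005 0.065 0.01 0; 0 0 0 0")

```text
t: 13.6
eef_pos: [551.5, -133.8, 84.7]
tcp_rot: [3.131, 0.017, 1.502]
ft_force: [-5.4, -92.9, -11.3]
opening: 0.027
grip_force: 46.2
```

Request:
drive_tool(deltas="0 -0.03 0 0; 0 0 0 0")

```text
t: 13.77
eef_pos: [551.3, -134.7, 84.8]
tcp_rot: [3.132, 0.012, 1.499]
ft_force: [-3.0, -71.9, -10.5]
opening: 0.005
grip_force: 36.0
```

Request:
drive_tool(deltas="0 0 0 0; 0 0 0 0; 0 0 0 0; 0 0 0.2 0;0 0 0.4 0;0 0 0.4 0; 0 0 0.4 0; 0 0 0.4 0; 0 0 0 0", gripper=0.5)

```text
t: 14.52
eef_pos: [550.2, -125.4, 271.4]
tcp_rot: [3.13, 0.002, 1.499]
ft_force: [-1.4, -0.3, -0.2]
opening: 0.491
grip_force: 0.0
```

```bash
python3 - <<'E'
from h import *
s=env.state();print(s["t"],s["eef_pos"],s["tcp_rot"],s["opening"])
c=cam("wrist"); save(c[0],"w4.png"); C=cloud(c)
yp=C[:,:,1]*.9973+C[:,:,0]*.074-47.9; xp=C[:,:,0]*.9973-C[:,:,1]*.074-591
m=(c[1]>0)&(xp<60)&(xp>-60)&(yp<-110)&(yp>-200)
for lo,hi in((20,40),(40,55),(55,66),(66,74),(80,104)):
    q=yp[m&(C[:,:,2]>lo)&(C[:,:,2]<hi)]
    if len(q): print(lo,len(q),q.min(),q.max(),np.median(q))
c=cam("scene"); save(c[0],"s4.png"); C=cloud(c)
for a,ce,m in blobs(c,"yellow",40):
    P=C[m]; t=P[P[:,2]>np.percentile(P[:,2],95)-6][:,:2].astype(np.float32); print(a,ce.round(),[np.round(x,1) for x in cv2.minAreaRect(t)])
E
```

```text
14.5167 [ 550.22036934 -125.39294126  271.39373402] [3.12997659e+00 2.38849221e-03 1.49934318e+00] 0.49115205069866436
20 336 -125.45391450302645 -110.17085061580761 -125.00694651163325
40 262 -125.58455313576769 -110.1158607691192 -125.03617433839436
55 225 -126.58908600341155 -110.10469013649029 -124.98557060691022
66 667 -132.45991000860226 -110.94807341991566 -128.45234991771815
80 221 -133.23753769626964 -128.52705210012766 -129.42170454147995
300 [361. 198.] [array([962. ,  34.2]), array([  74.9, 1141.6]), np.float64(47.2)]
283 [143. 239.] [array([ 410.3, -348.6]), array([35.7, 85.1]), np.float64(78.5)]
334 [152. 277.] [array([ 565.1, -363.5]), array([36.1, 80. ]), np.float64(84.1)]
```

View pics/w4.png

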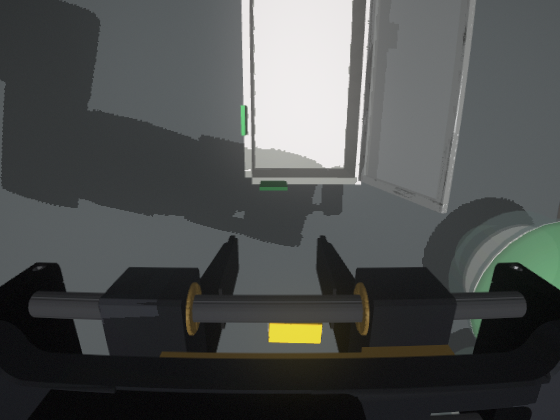

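All three walls are up (front edge at column 246, right edge at row 180, tabs vertical). The last row of pixels shows box C at (295,332). Next I fetch box C.

Request:
drive_tool(deltas="0.01 -0.185 -0.08 0.0376; 0.01 -0.185 -0.08 0.0376; 0.01 -0.185 -0.08 0.0376; 0.01 -0.185 -0.08 0.0376; 0.01 -0.185 -0.08 0.0376; 0.01 -0.185 -0.08 0.0376; 0.01 -0.185 -0.08 0.0376; 0.01 -0.185 -0.08 0.0376; 0.01 -0.185 -0.08 0.0376; 0.01 -0.185 -0.08 0.0376", gripper=0.25)

```text
t: 15.45
eef_pos: [557.8, -310.4, 181.0]
tcp_rot: [3.141, -0.003, 2.686]
ft_force: [-0.8, -0.5, 0.1]
opening: 0.749
grip_force: 0.0
```

Request:
drive_tool(deltas="0.02 -0.18 0 0.0376; 0.02 -0.18 0 0.0376; 0.02 -0.17 0 0.0376; 0 0 0 0; 0 0 0 0")

```text
t: 15.87
eef_pos: [563.7, -363.1, 181.4]
tcp_rot: [3.14, -0.002, 3.031]
ft_force: [-0.4, 0.0, -0.2]
opening: 0.754
grip_force: 0.0
```

```bash
cat >>h.py <<'E'
def ybox(c,z=40):
    C=cloud(c); o=[]
    for a,ce,m in blobs(c,"yellow",150):
        P=C[m&(c[1]>0)]; t=P[abs(P[:,2]-z)<6]
        if len(t)>50: o.append((ce.round(),t.mean(0).round(1),[np.round(x,1) for x in cv2.minAreaRect(t[:,:2].astype(np.float32))]))
    return o
E
python3 - <<'E'
from h import *
s=env.state();print(s["t"],s["eef_pos"],s["tcp_rot"],s["opening"])
for o in ybox(cam("wrist")): print(o)
E
```

```text
15.8667 [ 563.71960606 -363.09564661  181.42457382] [ 3.13969721e+00 -2.13364197e-03  3.03148100e+00] 0.7535980538045306
(array([277.,  40.]), array([ 421.6, -347.1,   38.6]), [array([ 417.6, -350.9]), array([35.9, 57.9]), np.float64(79.6)])
(array([277., 196.]), array([ 562.5, -363.2,   38.7]), [array([ 562.5, -363.5]), array([35.7, 80.1]), np.float64(83.7)])
```

Well centred (562.5, -363.4). Descend and grip.

Request:
drive_tool(deltas="0 0 -0.35 0; 0 0 -0.35 0; 0 0 -0.35 0; 0 0 -0.35 0; 0 0 -0.05 0; 0 0 0 0; 0 0 0 0")

```text
t: 16.5
eef_pos: [564.8, -363.1, 39.5]
tcp_rot: [-3.141, 0.001, 3.034]
ft_force: [-0.2, 0.5, 0.4]
opening: 0.75
grip_force: 0.0
```

Request:
drive_tool(deltas="0 0 0 0; 0 0 0 0; 0 0 0 0; 0 0 0 0; 0 0 0 0; 0 0 0 0", gripper=1)

```text
t: 17.0
eef_pos: [564.3, -363.5, 38.5]
tcp_rot: [-3.141, 0.0, 3.035]
ft_force: [0.4, -0.4, 0.4]
opening: 0.387
grip_force: 0.0
```

Request:
drive_tool(deltas="0 0 0.2 0; 0 0 0.4 0; 0 0 0.4 0; 0 0 0.35 0; 0 0 0 0")

```text
t: 17.42
eef_pos: [566.2, -364.8, 180.6]
tcp_rot: [-3.136, 0.009, 3.035]
ft_force: [0.8, 0.1, -1.2]
opening: 0.379
grip_force: 30.0
```

Request:
drive_tool(deltas="0.036 0.37 0 0.0013; 0.036 0.37 0 0.0013; 0.036 0.37 0 0.0013; 0.036 0.37 0 0.0013; 0.036 0.37 0 0.0013; 0.036 0.37 0 0.0013; 0.036 0.37 0 0.0013; 0.036 0.37 0 0.0013; 0 0 0 0; 0 0 0 0")

```text
t: 18.25
eef_pos: [593.0, -65.6, 172.8]
tcp_rot: [3.141, -0.001, 3.071]
ft_force: [0.5, -0.2, -0.9]
opening: 0.374
grip_force: 30.0
```

```bash
python3 - <<'E'
from h import *
s=env.state();print(s["t"],s["eef_pos"],s["tcp_rot"],s["opening"])
c=cam("wrist"); save(c[0],"w5.png")
E
```

```text
18.25 [592.95671993 -65.6081185  172.77669678] [ 3.14145224e+00 -6.02908258e-04  3.07053346e+00] 0.3737482473475091
```

View pics/w5.png

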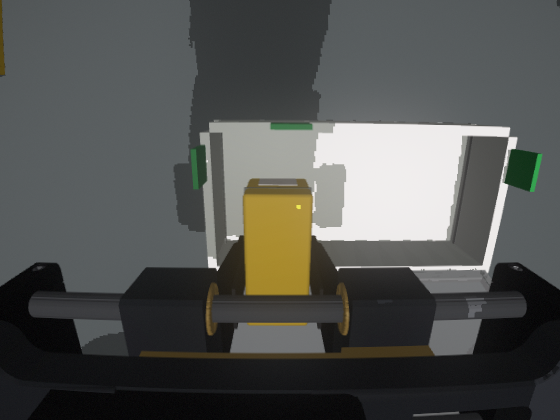

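The wrist view shows the yellow box held at (277,250), over the right part of the case, inside walls at columns 210 and 500.

Request:
drive_tool(deltas="0 -0.02 -0.3 0; 0 0 -0.3 0; 0 0 -0.3 0; 0 0 -0.15 0; 0 0 -0.1 0; 0 0 -0.06 0; 0 0 0 0; 0 0 0 0")

```text
t: 18.97
eef_pos: [593.4, -70.0, 52.8]
tcp_rot: [-3.142, 0.001, 3.067]
ft_force: [-0.4, 0.2, -0.4]
opening: 0.377
grip_force: 30.0
```

Request:
drive_tool(deltas="0 0 -0.03 0; 0 0 -0.02 0; 0 0 0 0")

```text
t: 19.22
eef_pos: [593.2, -69.4, 47.5]
tcp_rot: [-3.142, 0.001, 3.068]
ft_force: [-0.4, 0.4, -1.2]
opening: 0.375
grip_force: 30.0
```

Request:
drive_tool(deltas="0 0 0 0; 0 0 0 0; 0 0 0 0", gripper=0.45)

```text
t: 19.47
eef_pos: [593.2, -69.4, 47.5]
tcp_rot: [3.142, 0.001, 3.067]
ft_force: [-0.6, -0.3, 0.6]
opening: 0.521
grip_force: 0.0
```

Request:
drive_tool(deltas="0 0 0.2 0; 0 0 0.4 0; 0 0 0.4 0; 0 0 0.3 0; -0.06 -0.37 0 -0.002; -0.06 -0.37 0 -0.002; -0.06 -0.37 0 -0.002; -0.06 -0.37 0 -0.002; -0.26 -0.29 0 -0.004; -0.26 -0.29 0 -0.004")

```text
t: 20.3
eef_pos: [516.3, -276.9, 177.0]
tcp_rot: [-3.142, 0.0, 3.017]
ft_force: [-0.4, -1.2, -0.5]
opening: 0.548
grip_force: 0.0
```

Request:
drive_tool(deltas="-0.28 -0.29 0 -0.004; -0.28 -0.29 0 -0.004; -0.28 -0.14 0 -0.004; -0.24 0 0 0; 0 0 0 0; 0 0 0 0", gripper=0.25)

```text
t: 20.8
eef_pos: [408.3, -347.9, 177.6]
tcp_rot: [-3.141, 0.0, 2.978]
ft_force: [0.5, 0.7, -0.4]
opening: 0.747
grip_force: 0.0
```

```bash
python3 - <<'E'
from h import *
s=env.state();print(s["t"],s["eef_pos"],s["tcp_rot"],s["opening"])
for o in ybox(cam("wrist")): print(o)
for o in ybox(cam("scene"),48): print("in",o)
E
```

```text
20.8 [ 408.32177707 -347.86094774  177.58294519] [-3.14144201e+00  4.33012202e-04  2.97751870e+00] 0.7465979119078112
(array([276., 193.]), array([ 404.1, -348.4,   38.7]), [array([ 406.1, -348.7]), array([35.5, 79.8]), np.float64(79.5)])
```

Request:
drive_tool(deltas="-0.02 -0.01 -0.35 -0.006; 0 0 -0.35 0; 0 0 -0.35 0; 0 0 -0.3 0; 0 0 -0.04 0; 0 0 0 0; 0 0 0 0")

```text
t: 21.48
eef_pos: [408.0, -348.6, 39.1]
tcp_rot: [-3.141, 0.001, 2.962]
ft_force: [0.0, -1.1, -0.0]
opening: 0.748
grip_force: 0.0
```

Request:
drive_tool(deltas="0 0 0 0; 0 0 0 0; 0 0 0 0; 0 0 0 0; 0 0 0 0; 0 0 0 0; 0 0 0 0", gripper=1)

```text
t: 22.07
eef_pos: [407.1, -348.5, 38.5]
tcp_rot: [-3.141, 0.0, 2.961]
ft_force: [-0.2, 1.2, 4.7]
opening: 0.379
grip_force: 30.0
```

Request:
drive_tool(deltas="0 0 0.2 0; 0 0 0.4 0; 0 0 0.4 0; 0 0 0.4 0; 0 0 0.05 0; 0 0 0 0")

```text
t: 22.57
eef_pos: [407.6, -349.0, 185.5]
tcp_rot: [-3.139, 0.004, 2.961]
ft_force: [-0.7, -0.6, -1.7]
opening: 0.375
grip_force: 30.0
```

Request:
drive_tool(deltas="0.19 0.352 0 0.0034; 0.19 0.352 0 0.0034; 0.19 0.352 0 0.0034; 0.19 0.352 0 0.0034; 0.19 0.352 0 0.0034; 0.19 0.352 0 0.0034; 0.19 0.352 0 0.0034; 0.19 0.352 0 0.0034; 0.19 0.352 0 0.0034; 0.19 0.352 0 0.0034")

```text
t: 23.4
eef_pos: [597.0, 5.6, 180.9]
tcp_rot: [3.141, -0.003, 3.068]
ft_force: [0.7, -0.7, 0.3]
opening: 0.374
grip_force: 30.0
```

Request:
drive_tool(deltas="0 0 0 0; 0 0 -0.3 0; 0 0 -0.3 0; 0 0 -0.3 0; 0 0 -0.2 0; 0 0 -0.1 0; 0 0 -0.1 0; 0 0 0 0; 0 0 0 0")

```text
t: 24.15
eef_pos: [597.1, 3.5, 53.1]
tcp_rot: [3.142, -0.0, 3.067]
ft_force: [0.4, -0.4, -0.3]
opening: 0.376
grip_force: 30.0
```

Request:
drive_tool(deltas="0 0 -0.03 0; 0 0 -0.03 0; 0 0 0 0")

```text
t: 24.4
eef_pos: [597.2, 3.6, 47.5]
tcp_rot: [3.142, 0.001, 3.067]
ft_force: [-0.4, -0.9, -1.5]
opening: 0.376
grip_force: 30.0
```

Request:
drive_tool(deltas="0 0 0 0; 0 0 0 0; 0 0 0 0", gripper=0.45)

```text
t: 24.65
eef_pos: [597.2, 3.6, 47.5]
tcp_rot: [3.142, 0.001, 3.067]
ft_force: [0.3, -0.7, -0.4]
opening: 0.517
grip_force: 0.0
```

Request:
drive_tool(deltas="0 0 0.2 0; 0 0 0.4 0; 0 0 0.4 0; 0 0 0.3 0; -0.03 0.39 0 0.009; -0.03 0.39 0 0.009; -0.03 0.39 0 0.009; -0.03 0.39 0 0.009; -0.03 0.39 0 0.009; -0.03 0.39 0 0.009")

```text
t: 25.48
eef_pos: [578.6, 239.4, 177.5]
tcp_rot: [3.141, 0.0, -3.045]
ft_force: [0.7, -1.1, -0.4]
opening: 0.55
grip_force: 0.0
```

Request:
drive_tool(deltas="-0.03 0.39 0 0.008; -0.03 0.39 0 0.008; -0.03 0.39 0 0.008; -0.03 0.39 0 0.008; 0 0.03 0 0; 0 0 0 0; 0 0 0 0", gripper=0.25)

```text
t: 26.07
eef_pos: [566.8, 396.3, 177.0]
tcp_rot: [-3.141, -0.0, -2.945]
ft_force: [-0.2, -0.4, -1.1]
opening: 0.748
grip_force: 0.0
```

```bash
python3 - <<'E'
from h import *
s=env.state();print(s["t"],s["eef_pos"],s["tcp_rot"],s["opening"])
for o in ybox(cam("wrist")): print(o)
c=cam("scene"); save(c[0],"s6.png")
E
```

```text
26.0667 [566.78787967 396.31856598 176.95817889] [-3.14131087e+00 -4.71693073e-04 -2.94513389e+00] 0.7484727387537989
(array([280., 197.]), array([565. , 398.4,  38.7]), [array([567. , 398.7]), array([80. , 35.3]), np.float64(9.4)])
```

Request:
drive_tool(deltas="0 0.02 -0.35 -0.01; 0 0 -0.35 0; 0 0 -0.35 0; 0 0 -0.3 0; 0 0 -0.03 0; 0 0 0 0; 0 0 0 0")

```text
t: 26.75
eef_pos: [568.1, 398.2, 40.9]
tcp_rot: [3.141, 0.002, -2.978]
ft_force: [0.4, -0.4, 1.0]
opening: 0.748
grip_force: 0.0
```

Request:
drive_tool(deltas="0 0 0 0; 0 0 0 0; 0 0 0 0; 0 0 0 0; 0 0 0 0; 0 0 0 0; 0 0 0 0", gripper=1)

```text
t: 27.33
eef_pos: [567.1, 398.7, 39.4]
tcp_rot: [3.141, 0.0, -2.977]
ft_force: [-1.0, -0.1, 3.5]
opening: 0.376
grip_force: 30.0
```

Request:
drive_tool(deltas="0 0 0.2 0; 0 0 0.4 0; 0 0 0.4 0; 0 0 0.4 0; 0 0 0.05 0; 0 0 0 0")

```text
t: 27.83
eef_pos: [567.8, 399.1, 187.1]
tcp_rot: [3.14, 0.005, -2.977]
ft_force: [-0.3, -0.1, -1.6]
opening: 0.373
grip_force: 30.0
```

```bash
python3 - <<'E'
from h import *
c=cam("scene"); save(cv2.resize(c[0][150:330,60:480],None,fx=1.8,fy=1.8),"s7.png")
C=cloud(c)
for a,ce,m in blobs(c,"yellow",15): print(a,ce.round(),np.median(C[m],0).round())
E
```

```text
235 [370. 170.] [591. 389. 178.]
85 [263. 233.] [573.   4.  47.]
87 [241. 239.] [567. -70.  48.]
18 [249. 248.] [682. -91. 157.]
```

View pics/s7.png

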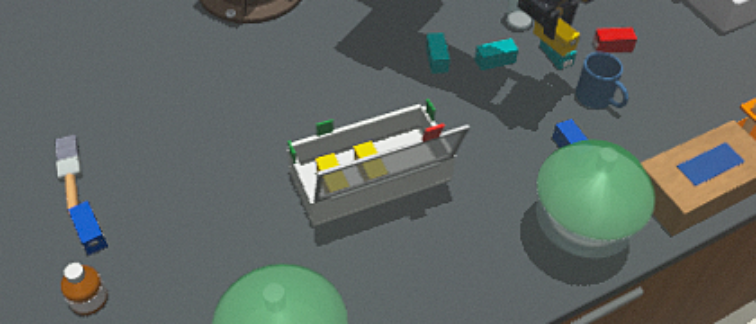

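The crop shows the two boxes in the case at (328,172) and (366,158), and the third in the gripper at (556,37). No other yellow box is on the bench.

Request:
drive_tool(deltas="0.039 -0.359 0 -0.0084; 0.039 -0.359 0 -0.0084; 0.039 -0.359 0 -0.0084; 0.039 -0.359 0 -0.0084; 0.039 -0.359 0 -0.0084; 0.039 -0.359 0 -0.0084; 0.039 -0.359 0 -0.0084; 0.039 -0.359 0 -0.0084; 0.039 -0.359 0 -0.0084; 0 0 0 0")

```text
t: 28.72
eef_pos: [601.9, 70.1, 181.7]
tcp_rot: [-3.14, -0.004, 3.063]
ft_force: [0.7, 0.1, -1.3]
opening: 0.378
grip_force: 30.0
```

Request:
drive_tool(deltas="0 0 0 0; 0 0 -0.3 0; 0 0 -0.3 0; 0 0 -0.3 0; 0 0 -0.2 0; 0 0 -0.1 0; 0 0 -0.1 0; 0 0 0 0; 0 0 0 0")

```text
t: 29.47
eef_pos: [602.2, 75.9, 54.3]
tcp_rot: [3.141, -0.0, 3.069]
ft_force: [0.4, -0.2, -0.6]
opening: 0.379
grip_force: 30.0
```

Request:
drive_tool(deltas="0 0 -0.03 0; 0 0 -0.03 0; 0 0 0 0")

```text
t: 29.72
eef_pos: [602.2, 75.5, 48.4]
tcp_rot: [3.141, 0.001, 3.069]
ft_force: [-0.2, -0.3, -1.2]
opening: 0.371
grip_force: 30.0
```

Request:
drive_tool(deltas="0 0 0 0; 0 0 0 0; 0 0 0 0", gripper=0.45)

```text
t: 29.97
eef_pos: [602.3, 75.4, 48.5]
tcp_rot: [3.141, 0.001, 3.069]
ft_force: [-0.3, 0.0, -0.3]
opening: 0.521
grip_force: 0.0
```

Request:
drive_tool(deltas="0 0 0.2 0; 0 0 0.4 0; 0 0 0.4 0; 0 0 0.4 0; 0 0 0.4 0; 0 0 0.4 0; 0 0 0.2 0; 0 0 0 0; 0 0 0 0")

```text
t: 30.72
eef_pos: [602.2, 75.5, 289.2]
tcp_rot: [3.141, 0.002, 3.069]
ft_force: [-0.4, -0.1, -0.9]
opening: 0.552
grip_force: 0.0
```

```bash
python3 - <<'E'
from h import *
s=env.state();print(s["t"],s["eef_pos"],s["tcp_rot"],s["opening"])
c=cam("wrist"); save(c[0],"w8.png")
C=cloud(c); xp=C[:,:,0]*.9973-C[:,:,1]*.074-591; yp=C[:,:,1]*.9973+C[:,:,0]*.074-47.9
for a,ce,m in blobs(c,"yellow",150):
    t=m&(C[:,:,2]>40)&(C[:,:,2]<60); print(ce.round(),t.sum(),[(q[t].min().round(),q[t].max().round()) for q in (xp,yp,C[:,:,2]) if t.any()])
m=abs(C[:,:,2]-70)<4
for lo,hi,q,w,(l2,h2) in ((-70,-50,xp,yp,(-120,120)),(110,140,yp,xp,(-10,55)),(-140,-110,yp,xp,(-10,55))):
    k=m&(q>lo)&(q<hi)&(w>l2)&(w<h2); print(lo,k.sum(),np.median(q[k]) if k.any() else None)
c=cam("side"); C=cloud(c)
for a,ce,m in blobs(c,"red",20):
    P=C[m]; print(ce.round(),np.median(P,0).round(),P.max(0).round())
E
```

```text
30.7167 [602.1912038   75.47012806 289.21661809] [3.14130400e+00 2.35040167e-03 3.06866288e+00] 0.5523168270475178
[221. 176.] 1467 [(np.float64(-36.0), np.float64(42.0)), (np.float64(-18.0), np.float64(18.0)), (np.float64(44.0), np.float64(50.0))]
[277. 175.] 1586 [(np.float64(-35.0), np.float64(43.0)), (np.float64(55.0), np.float64(89.0)), (np.float64(44.0), np.float64(49.0))]
-70 1214 -63.64504903822433
110 334 128.37521595169284
-140 325 -128.49824095454784
[453.  92.] [ 391. -911.  257.] [ 492.  920. 1056.]
[427. 112.] [ 443. -813.  174.] [ 464. -803.  187.]
[235. 155.] [702.  57. 210.] [713.  71. 228.]
[132. 299.] [515. 621.  39.] [ 548.  920. 1056.]
```

View pics/w8.png

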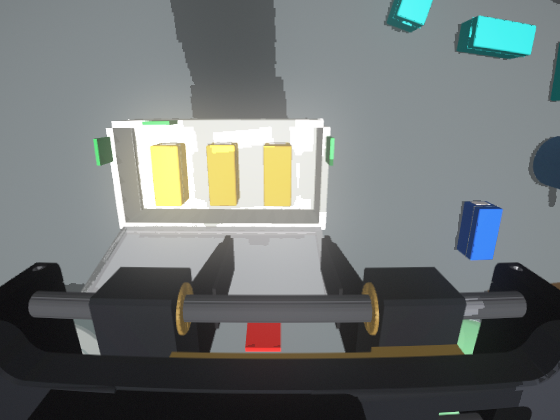

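The wrist view shows three yellow boxes flat at (169,175), (222,176) and (277,175). The walls are upright and the cover is open with its red tab at (263,335). Now I go behind the tab with shut fingers and push the cover down.

Request:
drive_tool(deltas="0.35 -0.055 0 0; 0.35 -0.055 0 0; 0.35 -0.055 0 0; 0.38 -0.055 0 0; 0 0 0 0; 0 0 -0.2 0; 0 0 -0.2 0; 0 0 -0.18 0; 0 0 0 0; 0 0 0 0", gripper=1)

```text
t: 31.65
eef_pos: [744.6, 53.5, 228.2]
tcp_rot: [-3.141, -0.004, 3.069]
ft_force: [0.0, -0.4, 0.2]
opening: 0.001
grip_force: 0.0
```

Request:
drive_tool(deltas="-0.1 0.0075 0.01 0; -0.1 0.0075 0.01 0; -0.1 0.0075 0.01 0; -0.1 0.0075 0.01 0; -0.1 0.0075 0.01 0; -0.1 0.0075 0.01 0; -0.1 0.0075 0.01 0; -0.13 0.01 -0.01 0; -0.13 0.01 -0.02 0; -0.13 0.01 -0.02 0")

```text
t: 32.48
eef_pos: [636.2, 61.7, 233.7]
tcp_rot: [3.141, 0.003, 3.069]
ft_force: [1.8, 0.2, 0.0]
opening: 0.005
grip_force: 0.6
```

Request:
drive_tool(deltas="-0.11 0.008 -0.03 0; -0.11 0.007 -0.04 0; -0.1 0.007 -0.045 0; -0.095 0.007 -0.05 0; -0.08 0.006 -0.05 0; -0.07 0.005 -0.055 0; -0.065 0.005 -0.06 0; -0.06 0.005 -0.06 0; -0.06 0.005 -0.06 0; 0 0 0 0")

```text
t: 33.32
eef_pos: [559.8, 67.3, 186.0]
tcp_rot: [-3.142, -0.002, 3.069]
ft_force: [-0.0, 0.0, -0.0]
opening: 0.002
grip_force: 0.0
```

Request:
drive_tool(deltas="-0.045 0.003 -0.06 0; -0.045 0.003 -0.06 0; -0.04 0.003 -0.06 0; -0.04 0.003 -0.06 0; -0.03 0.002 -0.05 0; -0.025 0.002 -0.05 0; -0.02 0.002 -0.05 0; -0.02 0.002 -0.05 0; 0 0 0 0")

```text
t: 34.07
eef_pos: [534.0, 69.2, 142.1]
tcp_rot: [-3.142, -0.002, 3.069]
ft_force: [-0.1, -0.9, -0.0]
opening: 0.004
grip_force: 0.0
```

Request:
drive_tool(deltas="-0.015 0 -0.05 0; -0.015 0 -0.05 0; -0.015 0 -0.05 0; -0.01 0 -0.05 0; 0 0 -0.05 0; 0 0 -0.05 0; 0 0 -0.05 0; 0 0 0 0; 0 0 0 0")

```text
t: 34.82
eef_pos: [529.2, 69.2, 107.8]
tcp_rot: [3.142, -0.0, 3.069]
ft_force: [0.1, 0.7, -0.8]
opening: 0.004
grip_force: 0.0
```

```bash
python3 - <<'E'
from h import *
c=cam("side"); save(cv2.resize(c[0][100:270,140:400],None,fx=2.5,fy=2.5),"d9.png")
C=cloud(c)
for a,ce,m in blobs(c,"red",10):
    P=C[m]; print(ce.round(),a,np.median(P,0).round(),P.max(0).round())
E
```

```text
[453.  92.] 451 [ 390. -912.  257.] [ 498.  920. 1056.]
[427. 112.] 49 [ 443. -815.  174.] [ 465. -800.  184.]
[269. 208.] 39 [508.  74.  89.] [531.  88.  93.]
[132. 300.] 243 [515. 622.  39.] [ 546.  920. 1056.]
```

View pics/d9.png

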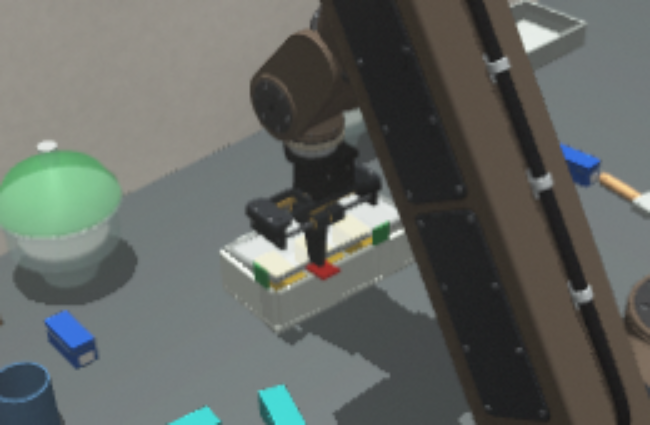

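The cover is almost down: the fingertips rest on the red tab at (322,268) in the crop, about 89 mm high. I push the last bit slowly.

Request:
drive_tool(deltas="0 0 -0.04 0; 0 0 -0.04 0; 0 0 -0.03 0; 0 0 -0.03 0; 0 0 -0.03 0; 0 0 -0.02 0; 0 0 0 0; 0 0 0 0; 0 0 0 0")

```text
t: 35.62
eef_pos: [529.2, 69.3, 91.7]
tcp_rot: [3.141, 0.002, 3.069]
ft_force: [-11.0, -0.8, 37.8]
opening: 0.002
grip_force: 18.9
```

Request:
drive_tool(deltas="0 0 0.03 0; 0 0 0.1 0; 0 0 0.4 0; 0 0 0.4 0; -0.2 0 0.3 0; -0.2 0 0.3 0; 0 0 0 0; 0 0 0 0; 0 0 0 0")

```text
t: 36.37
eef_pos: [489.3, 69.2, 241.9]
tcp_rot: [3.142, 0.0, 3.069]
ft_force: [0.6, -0.7, -0.3]
opening: 0.003
grip_force: 0.0
```

```bash
python3 - <<'E'
from h import *
c=cam("wrist"); C=cloud(c)
for n in ("scene","side"):
  c=cam(n); C=cloud(c)
  if n=="scene": save(cv2.resize(c[0][150:330,60:480],None,fx=1.8,fy=1.8),"s10.png")
  for a,ce,m in blobs(c,"red",10):
    P=C[m]; print(n,ce.round(),a,np.median(P,0).round(1),P.max(0).round())
E
```

```text
scene [402. 169.] 120 [523.7 615.6  39.4] [1355.  699. 1131.]
scene [272. 208.] 56 [514.4  69.5  75.1] [536.  84.  79.]
side [453.  92.] 448 [ 391.3 -911.8  257.2] [ 496.  920. 1056.]
side [427. 112.] 50 [ 442.1 -813.1  173. ] [ 462. -803.  189.]
side [269. 211.] 41 [508.3  72.6  74.5] [528.  86.  78.]
side [132. 300.] 247 [515.8 622.2  38.9] [546. 661.  45.]
```

View pics/s10.png

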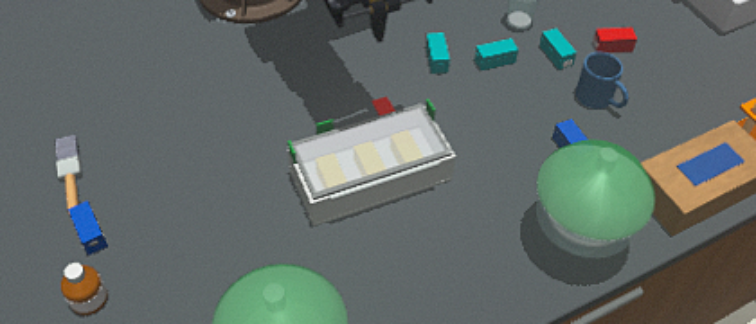

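The cover lies shut: the red tab at (383,105) has its top at 75 mm, as it should when closed. The three boxes show through the cover, the walls are up, and the robot is clear.

```bash
python3 -c "
from cell import env; print(env.job_done())"
```

```text
the job is handed in; nothing more can be done
None
```

The job is handed in: all three walls are up, the three yellow boxes I found lie flat side by side in the case, and the cover is shut on them. I moved nothing else on the bench, and no verdict came back at hand-in.

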